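# Swing the bar home on the drilling jig and wedge it

### The arm

A 7-joint arm with a two-finger parallel gripper is mounted at the origin on a cart in front of the work surface, level with it; the furniture and walls round the work are solid. World frame = base frame: x ahead of the robot, y to its left, z up, the work surface at z = 0. Lengths are in m, angles in rad, forces in N, time in s.
With the tool pointing down it reaches from about 0.4 to 0.9 m from the base axis. Payload 5.5 kg.
Tool frame: the origin (TCP) lies on the centre line of the jaws, within the pads' length; the fingertips stand 8 mm ahead of it and the grasp point (between the pads) lies 11 mm behind it; x points along the fingers, y is the direction in which the jaws open and shut, and the axes are right-handed (so a half turn about x gives the same grasp; the last joint's range is limited). The gripper opens to 85 mm and grips with 20 to 120 N. Pads are 22 mm wide; open, the fingers measure 114 mm over their backs; the gripper's body (76 mm by 85 mm) begins 54 mm behind the grasp point. The pads swing forward as they close: fully open they stand 13 mm farther back than shut.
Start: joints at [-1.065, 0.501, -0.427, 1.55, 0.221, 1.138, -0.21], TCP at [0.156, 0.631, 0.239] pointing down, gripper open.
Joint ranges: [-2.88, 2.88], [-0.31, 2.03], [-1.54, 1.56], [0.2, 2.42], [-1.41, 4.55], [0.19, 2.02], [-2.57, 2.57]. Speed limits (rad/s): [2.57, 2.57, 3.14, 3.14, 3.14, 3.14, 3.14].

### API

Orientations are given as a unit quaternion [x, y, z, w].
In Python, from bench import arm, imaging, finder gives the robot as it stands.
- The arm moves only by the tool carry_out, never from a script. Its argument "increments" is a list of rows, each an object with "fingers": the opening, from 0 (shut) to 1 (fully open); "delta_pos": the shift along the tool's x, y, z in units of 0.75 m (1.0 is 0.75 m), a list of three; "rot": the turn, a rotation vector about the tool's x, y, z in units of pi/2 rad (1.0 is pi/2 rad), a list of three. In form: [{"fingers": fingers, "delta_pos": [tx, ty, tz], "rot": [wx, wy, wz]}, ...]. A call has exactly 10 rows; each row is the pose to reach, as a shift and turn from the pose commanded when the call began, along the tool's axes at that moment; what a row does not reach only later rows make up. A row lasts 1/12 s, in which the tool goes at most 41.7 mm and 7.16 degrees, less where a joint would pass 70% of its speed; a pose out of reach is approached as far as the arm can. A call with a number of a shift or a turn outside -1 to 1 is refused whole. A call with a gripper value outside its range is refused whole. The fingers move at their own pace and stop on an object; "newtons" is the grip in N (left out, the last holds). Time passes only in rows, so rows that repeat a pose let the fingers close, or fill a call up. It gives the time, the measured TCP pose, the force and the opening at its end, in the units of the state.
- arm.get_obs(): the state, without advancing time (a new reading comes with each control period).
- imaging.snapshot(name): name is "side" or "top" or "wrist"; returns the picture (420x560x3 uint8, red, green, blue); there is no depth.
- imaging.calibration(name): a dict with "camera_matrix" (3x3 intrinsics, pixels), "D" ([k1, k2, p1, p2, k3] as OpenCV has them; the pictures are not rectified), "xyz" and "rotation" of the camera in the world; the wrist camera has in their place "mount" (4x4, takes a point from camera to tool coordinates, whose origin is the TCP and whose axes are the tool frame's). Camera axes: x right, y down, z forward; pixel columns grow to the right and rows downward; lengths in m; the calibration is good to about 2 mm. A picture is of the moment at which its call begins: read the wrist's pose just before it. calibration takes no time and is no camera call.
- arm.job_done(): hands the job in, once; it reports no verdict.
Trained networks look in the newest picture that a camera, given by its name, has taken for a name from the list of things; names that differ only in an ending like _2 or _b are one class to them, and where a whole thing is asked for, a point or a joint stands for the part that bears it (a point fixed in the world has none). Each returns a list of dicts, best first, with "score" (0 to 1); they miss things now and then, are a little off and sometimes report something else, mostly with a low value. They report only what shows in the picture. A call takes as long as a camera call.
- finder.recognise(camera, thing): "extent" ([centre column, centre row, width, height] in pixels, round what is visible of it).
- finder.place_of(camera, thing): "centre" ([column, row] in pixels: a listed point, or the origin of a listed thing).
The state is a dict: "time": time; "joints": joint angles; "qd": joint speeds; "tau": joint torques, N m; "ee_pos": TCP position; "tool_rot": TCP orientation; "force": force on the tool from outside, world axes, zero at the start; "torque": the same for the moment, N m; "finger_gap": finger opening in m.
Only numpy, scipy, OpenCV 4.12 (cv2) and the standard library are available. Lean on these libraries where they do the work, as an engineer would, in place of code of your own. Each camera call takes 0.05 s, during which the arm holds its last target.

### The job

On the plywood drilling jig, swing the angle bar about its pin by pushing its free end round to the nose of the stop screw, and press it there steadily with about 10 N for about a second. Then let go of the bar and slide the steel wedge in beside its free end by the upright knob until it is snug (about 10 N), so that the bar stays clamped against the stop. Never push the bar or the wedge harder than 18 N, and leave the things round the jig where they are.

Things in the scene. Friction and masses are not known exactly. Their poses are not given: they have to be found in the camera images.
- jig: Plywood board, 200 x 400 x 18 mm, fixed on the bench, top at z = 18 mm. Origin: on the pivot pin's axis at bench level. Its +y runs along the seated bar from the pin to the free end; +x points to the stop's side, away from the robot. In its axes the board spans x -135 to +65 mm, y -35 to +365 mm.
- pin (a point): Top centre of the pivot pin's dark head, 33 mm above the bench. The pin is 10 mm thick; the head, 20 mm across and 6 mm high, keeps the bar from lifting off.
- stop: Rigid steel block on the jig, 22 x 40 x 34 mm (jig x, y, z). Origin: centre of its underside, at jig x = +36, y = 165 mm, on the board. Through it, 38 mm above the bench, runs a 12 mm stop screw whose round nose points at the bar (jig -x). The nose, fixed in each run, sticks out to jig x = +11 to +18 mm: its setting differs and is not measured, so it must be felt.
- bar: Aluminium angle bar, 260 mm long, 0.16 kg, loose on the pin (1 mm play), lying on the board, stays where left. Flat leg 30 mm wide, 18 to 24 mm above the bench; upright leg 5 mm thick along its far edge (bar x +10 to +15 mm, y 35 to 240 mm), up to 48 mm. Origin: pin hole, underside; +y to the free end. Starts turned toward the robot by 0.28 to 0.48 rad counter-clockwise.
- bar_tip (a point): Middle of the flat leg's end face at the free end, 240 mm from the pin. Seated: jig x -8 to +8 mm, by the screw's setting. A level push on the upright leg's inner face opposite the screw, 165 mm from the pin, bears on the screw with that force less 1 to 2 N of friction, and less 0.6 of any force by which the fingers also bear down on the bar.
- wedge (a joint): Travel of the sliding steel wedge in m: 0 back, 0.068 the end; starts at 0 to 0.006. Slides toward the pin (jig -y), takes about 3 N, stays where left. 12 mm high, 19 to 31 mm above the bench; flat nose at jig x -42 to -25, y = 252 mm when back; its side to the bar slopes 18 degrees. It meets the corner of the seated bar's end at a travel of about 0.015 to 0.065, by the screw's setting.
- wedge_knob (a point): Top centre of the wedge's upright knob: a black plastic post 14 mm thick, from 31 to 63 mm above the bench. At jig x = -33 mm, y = 308 mm when back, less the travel. A dark guide rail, up to 30 mm above the bench, runs beside the wedge at jig x -50 to -43, y 250 to 362 mm.
- glass_jar: Small jar of preserve with a dark lid, 60 mm across, 90 mm tall, a bystander. Origin: centre of the underside.
- marker: Black and white marker pen, 135 mm long, 17 mm thick, lying, a bystander. Origin: centre, at the underside.

How it is judged:
On the way:
1. the bar is pressed against the stop screw with 6 to 14 N for 0.6 s, the wedge still clear of it (contact force between bar and stop between 6 and 14 N and contact force between bar and wedge below 0.1 N), for 0.6 s.
At the end, for the whole second after the job is handed in: The bar lies at rest, clamped between stop screw and wedge: each bears on it with more than 0.7 N, the wedge is more than 12 mm in, and the bar is within 0.05 rad of the jig's length (contact force between bar and stop above 0.7 N and contact force between wedge and bar above 0.7 N and value of joint wedge above 0.012 m and angle between the y axis of bar and the y axis of jig, either way round below 0.05 rad and linear speed of bar below 0.01 m/s); the robot touches nothing.
It fails at once if the bar pressed on the stop, or pushed by the robot, with more than 18 N (contact force between bar and stop above 18 N or contact force between any of the fingers, the arm and bar above 18 N).
It fails at once if the wedge pushed by the robot with more than 18 N (contact force between any of the fingers, the arm and wedge above 18 N).
It fails at once if a bystander moved by more than 15 mm (distance of any of glass_jar, marker from where it was at the start of the episode above 0.015 m).
It also fails if it takes over 70 s, if anything falls off the work surface, if the arm or the gripper's body presses on something with over 40 N, if the wrist force passes 120 N, or if a joint passes its speed limit or range.

## Working session

There is one attempt and no reset: what is moved stays moved. The work goes in short steps, Python scripts to look and compute and a tool call to move; the robot and the scene stay as the last step left them, time stands still between calls to the robot, and variables do not carry over. Pictures are saved under pics/ and viewed, and the job is handed in when it is done.

Besides the shell and the picture viewer there is one more tool, called after "Emit:" as name([rows], argument=value, ...), one row to a line, values as JSON. carry_out: Moves the arm, as the interface text tells. Its arguments: {"type":"object","properties":{"increments":{"type":"array"},"newtons":{"type":"number"}},"required":["increments"]}

```bash
ls; mkdir -p pics; python3 - <<'E'
from bench import arm, imaging, finder
import cv2, numpy as np
print(arm.get_obs())
for c in ['side','top','wrist']:
    im=imaging.snapshot(c); cv2.imwrite(f'pics/{c}0.png',im[:,:,::-1])
    k=imaging.calibration(c); print(c,k)
    for t in ['pin','stop','bar_tip','wedge_knob','glass_jar','marker','jig']:
        r=finder.place_of(c,t); print(t,[(np.round(x['centre'],1).tolist(),round(x['score'],2)) for x in r[:2]])
print(arm.get_obs()['time'])
E
```

```text
pics
{'time': 0.0, 'joints': array([-1.06481922,  0.50186432, -0.4267354 ,  1.55144995,  0.22081422,
        1.13825982, -0.21031836]), 'qd': array([ 0.00083486, -0.00114802, -0.00071131,  0.00063678, -0.0003755 ,
        0.00200828,  0.00179033]), 'tau': array([-8.28069169e-04, -5.69494700e+01, -5.81661433e+00, -2.80955225e+01,
        1.05090495e-02,  1.16621968e-02, -1.70306542e-06]), 'ee_pos': array([0.15617777, 0.63027281, 0.23824407]), 'tool_rot': array([ 0.08495135,  0.70199956, -0.08630118,  0.70180623]), 'force': array([ 0.49073724, -0.27823427, -0.69480064]), 'torque': array([-0.01669779, -0.0155809 ,  0.00466743]), 'finger_gap': 0.08529203593585197}
side {'camera_matrix': array([[434.05393067,   0.        , 279.91494133],
       [  0.        , 434.05393067, 209.27697106],
       [  0.        ,   0.        ,   1.        ]]), 'D': array([0.0401566, 0.       , 0.       , 0.       , 0.       ]), 'xyz': array([0.47662165, 0.88819507, 0.75810194]), 'rotation': array([-0.05015289,  0.8970958 , -0.43882341,  0.01174025])}
pin [([287.7, 185.7], 0.57)]
stop [([263.1, 218.2], 0.58), 
[... 827 characters left out ...]
5, 197.8], 0.97)]
wrist {'camera_matrix': array([[330.17285964,   0.        , 282.03249999],
       [  0.        , 330.17285964, 210.35553814],
       [  0.        ,   0.        ,   1.        ]]), 'D': array([-0.02551254,  0.        ,  0.        ,  0.        ,  0.        ]), 'mount': array([[ 6.68509598e-04, -2.59614815e-01,  9.65712018e-01,
        -1.34246260e-01],
       [ 9.99999670e-01, -2.71991314e-04, -7.65365181e-04,
        -9.19075315e-04],
       [ 4.61365421e-04,  9.65712211e-01,  2.59614548e-01,
        -6.53007671e-02],
       [ 0.00000000e+00,  0.00000000e+00,  0.00000000e+00,
         1.00000000e+00]])}
pin []
stop []
bar_tip []
wedge_knob []
glass_jar []
marker []
jig []
1.2
```

View pics/top0.png

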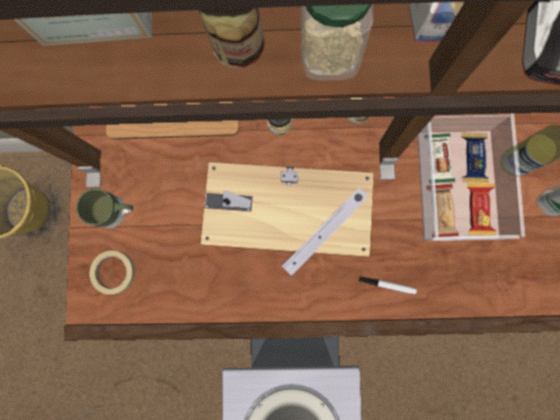

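View pics/side0.png

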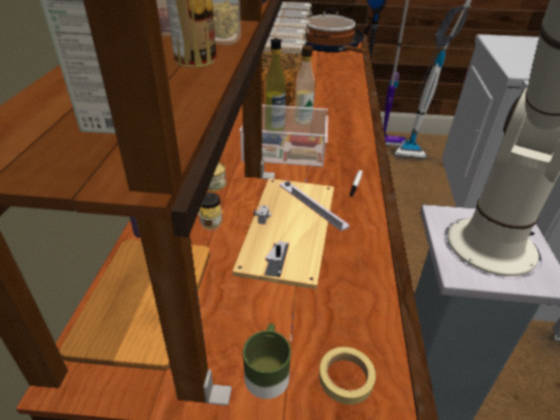

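```bash
cat > h.py <<'E'
from bench import arm, imaging, finder
import cv2, numpy as np
from scipy.spatial.transform import Rotation as R
def ray(c,px,obs=None):
    k=imaging.calibration(c)
    p=cv2.undistortPoints(np.array([[px]],float),k['camera_matrix'],k['D'])[0,0]
    d=np.array([p[0],p[1],1.])
    if c=='wrist':
        o=obs or arm.get_obs(); M=k['mount']; Rt=R.from_quat(o['tool_rot'])
        return o['ee_pos']+Rt.apply(M[:3,3]), Rt.apply(M[:3,:3]@d)
    Rc=k['rotation']; Rc=R.from_quat(Rc) if np.size(Rc)==4 else R.from_matrix(Rc)
    return np.array(k['xyz']),Rc.apply(d)
def at_z(c,px,z,obs=None):
    o,d=ray(c,px,obs); return o+d*(z-o[2])/d[2]
def proj(c,P):
    k=imaging.calibration(c); Rc=R.from_quat(k['rotation'])
    q=Rc.inv().apply(np.atleast_2d(P)-k['xyz'])
    return cv2.projectPoints(q,np.zeros(3),np.zeros(3),k['camera_matrix'],k['D'])[0][:,0]
E
python3 - <<'E'
from h import *
for n,z,t,s in [('pin',.033,(358.1,199.5),(287.7,185.7)),('tip',.021,(288.2,270.3),(343.1,228)),('stop',.018,(288.6,178.3),(263.1,218.2)),('knob',.063,(224,200.2),(280.1,244.2)),('jar',0,(279.2,125.3),(211.2,225.5)),('marker',0,(384,283.4),(354.6,183.5)),('jig',0,(353.5,197.8),(289.3,191.1))]:
    print(n,at_z('top',t,z).round(4),at_z('side',s,z).round(4))
E
```

```text
pin [ 0.5382 -0.1676  0.033 ] [ 0.5421 -0.1538  0.033 ]
tip [0.3771 0.     0.021 ] [0.3818 0.0035 0.021 ]
stop [ 0.5959 -0.0055  0.018 ] [ 0.5961 -0.0136  0.018 ]
knob [0.5397 0.1433 0.063 ] [0.5363 0.1325 0.063 ]
jar [0.7338 0.0153 0.    ] [0.7334 0.0132 0.    ]
marker [ 0.3416 -0.2248  0.    ] [ 0.3407 -0.2405  0.    ]
jig [ 0.5474 -0.161   0.    ] [ 0.5378 -0.1736  0.    ]
```

```bash
python3 - <<'E'
from h import *
im=cv2.imread('pics/top0.png')[150:300,190:400]; cv2.imwrite('pics/topc.png',cv2.resize(im,None,fx=3.8,fy=3.8,interpolation=cv2.INTER_CUBIC))
im=cv2.imread('pics/side0.png')[165:295,220:370]; cv2.imwrite('pics/sidec.png',cv2.resize(im,None,fx=4.6,fy=4.6,interpolation=cv2.INTER_CUBIC))
for z in (.3,.4,.5,.6): print(z,at_z('top',(280,118),z).round(3),at_z('side',(205,200),z).round(3))
E
```

```text
0.3 [0.653 0.003 0.3  ] [0.658 0.293 0.3  ]
0.4 [ 0.62 -0.    0.4 ] [0.618 0.423 0.4  ]
0.5 [ 0.587 -0.004  0.5  ] [0.579 0.553 0.5  ]
0.6 [ 0.554 -0.007  0.6  ] [0.539 0.683 0.6  ]
```

View pics/topc.png

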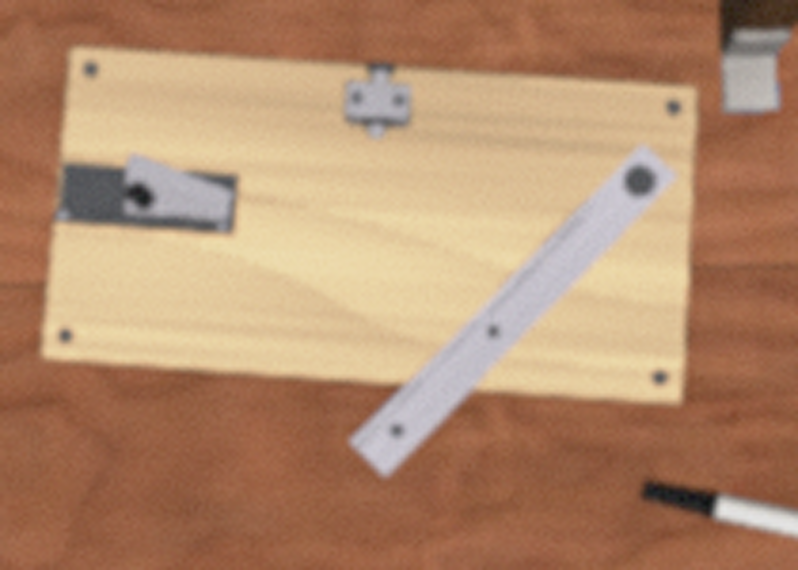

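View pics/sidec.png

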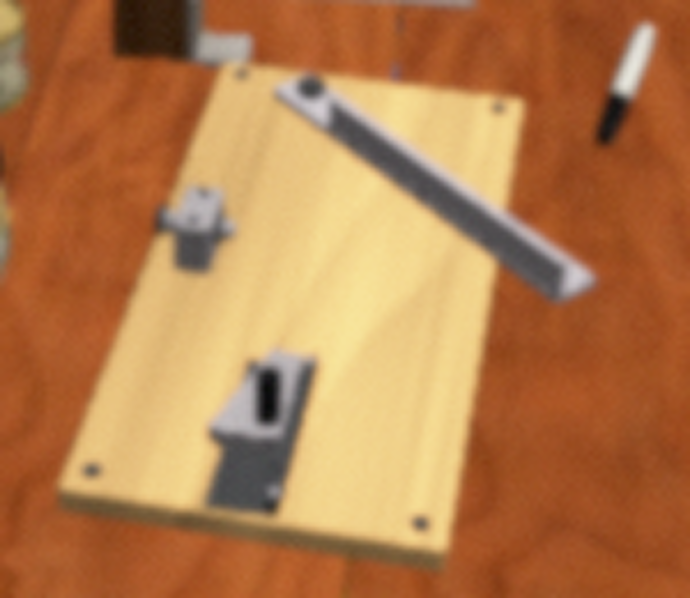

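```bash
python3 - <<'E'
from h import *
from scipy.optimize import least_squares
J=np.array([[65,365,18],[65,-35,18],[-135,-35,18],[-135,365,18]])/1000.
T=np.array([(70,47),(697,87),(683,403),(42,358)])/3.8+[190,150]
S=np.array([(60,490),(225,62),(525,100),(445,553)])/4.6+[220,165]
def jw(p,P): 
    c,s=np.cos(p[2]),np.sin(p[2]); P=np.atleast_2d(P)
    return np.c_[p[0]+c*P[:,0]-s*P[:,1],p[1]+s*P[:,0]+c*P[:,1],P[:,2]]
def f(p): 
    return np.r_[(proj('top',jw(p,J))-T).ravel(),(proj('side',jw(p,J))-S).ravel()]
ft=lambda p:(proj('top',jw(p,J))-T).ravel()
fs=lambda p:(proj('side',jw(p,J))-S).ravel()
for g in (f,ft,fs):
    r=least_squares(g,[.54,-.17,0]); print(r.x.round(4),r.fun.round(1))
p=least_squares(f,[.54,-.17,0]).x
print('T',at_z('top',np.array((640,181))/3.8+[190,150],.033),at_z('side',np.array((310,87))/4.6+[220,165],.033))
tip=[at_z('top',np.array((368,459))/3.8+[190,150],.024),at_z('side',np.array((578,289))/4.6+[220,165],.024)]
for t in tip: d=t[:2]-p[:2]; print('tip',t,'angle rel',np.arctan2(-d[0],d[1])-p[2],np.hypot(*d))
kn=[at_z('top',np.array((135,190))/3.8+[190,150],.063),at_z('side',np.array((269,372))/4.6+[220,165],.063)]
for k in kn:
    d=k[:2]-p[:2];c,s=np.cos(p[2]),np.sin(p[2]); print('knob',k,'jig',c*d[0]+s*d[1],-s*d[0]+c*d[1])
n=[at_z('top',np.array((376,136))/3.8+[190,150],.038),at_z('side',np.array((233,228))/4.6+[220,165],.038)]
for k in n:
    d=k[:2]-p[:2];c,s=np.cos(p[2]),np.sin(p[2]); print('nose',k,'jig',c*d[0]+s*d[1],-s*d[0]+c*d[1])
E
```

```text
[ 0.543  -0.1684 -0.0921] [-0.4 -0.4  0.1 -0.3 -0.2  0.3 -0.9  0.1 -0.5 -0.5 -0.2 -0.6  0.  -0.5
  0.8 -0.6]
[ 0.5431 -0.1691 -0.0908] [-0.1 -0.2  0.4 -0.4  0.2  0.2 -0.5  0.3]
[ 0.5426 -0.1666 -0.094 ] [-0.8 -0.  -0.1 -0.3  0.2 -0.1  0.7  0.1]
T [ 0.54259327 -0.16856062  0.033     ] [ 0.54376233 -0.16285648  0.033     ]
tip [0.37603609 0.0031646  0.024     ] angle rel 0.8638882871559113 0.2393682183943385
tip [0.37550077 0.00550321 0.024     ] angle rel 0.8587219584873655 0.24142083381065405
knob [0.5401061  0.13981715 0.063     ] jig -0.031208802238769616 0.30663537327030027
knob [0.53954369 0.13869682 0.063     ] jig -0.03166574180515668 0.3054680423174639
nose [ 0.57401231 -0.00626449  0.038     ] jig 0.015994686319464005 0.16429315686230256
nose [ 0.57499213 -0.00700445  0.038     ] jig 0.01703842916631223 0.1636464823346148
```

```bash
cat >> h.py <<'E'
PIN=np.array([.543,-.1685]); YAW=-.092
def barpose(th,bx,by,z,yaw_extra=0):
    c,s=np.cos(th),np.sin(th)
    p=np.array([PIN[0]+c*bx-s*by,PIN[1]+s*bx+c*by,z])
    return p,down(th+yaw_extra)
def jigp(x,y,z): return barpose(YAW,x,y,z)[0]
def down(th): # tool x down, tool z = (cos th, sin th)
    X=np.array([0,0,-1.]);Z=np.array([np.cos(th),np.sin(th),0]);Y=np.cross(Z,X)
    return R.from_matrix(np.c_[X,Y,Z])
def row(p0,R0,p,Rt):
    return (R0.inv().apply(p-p0)/.75).round(4).tolist(), ((R0.inv()*Rt).as_rotvec()/(np.pi/2)).round(4).tolist()
def thof(q): z=R.from_quat(q).apply([0,0,1]); return np.arctan2(z[1],z[0])
E
python3 - <<'E'
from h import *
o=arm.get_obs(); R0=R.from_quat(o['tool_rot']); print(R0.as_matrix().round(3), thof(o['tool_rot']))
p,Rt=barpose(.768,-.012,.165,.15)
print(p,row(o['ee_pos'],R0,p,Rt))
print('post foot',at_z('top',(388,168),0),at_z('side',(218,393),0), at_z('side',(270,175),0))
E
```

```text
[[-0.     0.24   0.971]
 [ 0.     0.971 -0.24 ]
 [-1.     0.    -0.   ]] -0.24275758259682773
[ 0.41974321 -0.05815163  0.15      ] ([0.119, -0.8074, 0.5619], [-0.6435, -0.0, -0.0])
post foot [ 0.61876261 -0.2477975   0.        ] [0.61434017 0.47610122 0.        ] [ 0.60563551 -0.25267812  0.        ]
```

Emit:
carry_out([
  {"fingers": 0,"delta_pos": [0.0,-0.04,0.028],"rot": [0,0,0]},
  {"fingers": 0,"delta_pos": [0.006,-0.08,0.056],"rot": [-0.03,0,0]},
  {"fingers": 0,"delta_pos": [0.012,-0.12,0.084],"rot": [-0.08,0,0]},
  {"fingers": 0,"delta_pos": [0.018,-0.16,0.112],"rot": [-0.13,0,0]},
  {"fingers": 0,"delta_pos": [0.024,-0.2,0.14],"rot": [-0.18,0,0]},
  {"fingers": 0,"delta_pos": [0.03,-0.24,0.168],"rot": [-0.23,0,0]},
  {"fingers": 0,"delta_pos": [0.036,-0.28,0.196],"rot": [-0.28,0,0]},
  {"fingers": 0,"delta_pos": [0.042,-0.32,0.224],"rot": [-0.33,0,0]},
  {"fingers": 0,"delta_pos": [0.048,-0.36,0.252],"rot": [-0.38,0,0]},
  {"fingers": 0,"delta_pos": [0.054,-0.4,0.28],"rot": [-0.4,0,0]},
])

```text
time: 2.03
ee_pos: [0.2884, 0.2877, 0.1989]
tool_rot: [-0.137, 0.693, 0.137, 0.694]
force: [1.3, 0.4, 0.3]
finger_gap: -0.0001
```

```bash
python3 - <<'E'
from h import *
o=arm.get_obs(); R0=R.from_quat(o['tool_rot']); print(o['time'],o['ee_pos'],o['force'],o['finger_gap'],o['joints'].round(2),thof(o['tool_rot']))
p,Rt=barpose(.768,-.012,.165,.12)
print(p,row(o['ee_pos'],R0,p,Rt))
E
```

```text
2.0333 [0.28843145 0.28768402 0.19891882] [1.31661977 0.41538872 0.26194225] -0.00011824776292507456 [-0.44  0.11 -0.44  2.16  0.06  0.88  1.05] 0.3896944060110763
[ 0.41974321 -0.05815163  0.12      ] ([0.1051, -0.4931, -0.0133], [-0.2408, 0.0007, -0.0])
```

Emit:
carry_out([
  {"fingers": 0,"delta_pos": [0.01,-0.05,-0.001],"rot": [-0.03,0,0]},
  {"fingers": 0,"delta_pos": [0.02,-0.1,-0.003],"rot": [-0.06,0,0]},
  {"fingers": 0,"delta_pos": [0.032,-0.15,-0.004],"rot": [-0.09,0,0]},
  {"fingers": 0,"delta_pos": [0.042,-0.2,-0.005],"rot": [-0.12,0,0]},
  {"fingers": 0,"delta_pos": [0.053,-0.25,-0.007],"rot": [-0.15,0,0]},
  {"fingers": 0,"delta_pos": [0.064,-0.3,-0.008],"rot": [-0.18,0,0]},
  {"fingers": 0,"delta_pos": [0.075,-0.35,-0.01],"rot": [-0.2,0,0]},
  {"fingers": 0,"delta_pos": [0.085,-0.4,-0.011],"rot": [-0.22,0,0]},
  {"fingers": 0,"delta_pos": [0.095,-0.45,-0.012],"rot": [-0.24,0,0]},
  {"fingers": 0,"delta_pos": [0.105,-0.493,-0.0133],"rot": [-0.2408,0,0]},
])

```text
time: 2.87
ee_pos: [0.4188, -0.0597, 0.1201]
tool_rot: [-0.264, 0.656, 0.263, 0.656]
force: [0.1, 0.3, 0.9]
finger_gap: -0.0004
```

```bash
python3 - <<'E'
from h import *
o=arm.get_obs(); R0=R.from_quat(o['tool_rot']); print(o['time'],o['ee_pos'],o['force'],o['joints'].round(2),thof(o['tool_rot']))
for c in ('wrist','top'):
    im=imaging.snapshot(c); cv2.imwrite(f'pics/{c}1.png',im[:,:,::-1])
o=arm.get_obs(); print(o['ee_pos'],o['force'])
p,Rt=barpose(.768,-.012,.165,.037)
print(p,row(o['ee_pos'],R0,p,Rt))
E
```

```text
2.8667 [ 0.41875752 -0.05968434  0.12008334] [0.06775196 0.34406985 0.85763816] [ 0.16  0.25 -0.09  2.21  0.04  0.68  2.38] 0.7644970888959065
[ 0.41904934 -0.06225511  0.11956782] [0.22792188 0.61123988 0.21508992]
[ 0.41974321 -0.05815163  0.037     ] ([0.1101, 0.0035, 0.0044], [-0.0022, 0.0004, 0.0009])
```

View pics/wrist1.png

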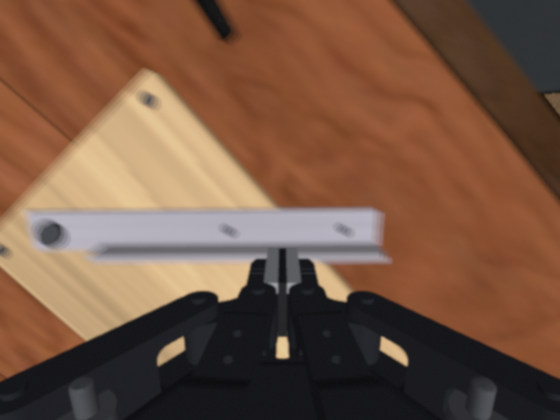

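View pics/top1.png

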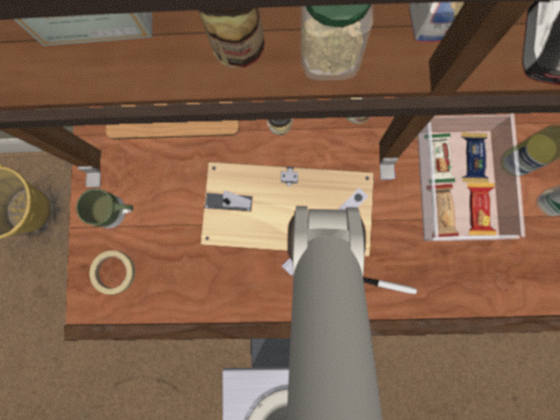

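```bash
python3 - <<'E'
from h import *
im=cv2.imread('pics/wrist1.png')[190:290,20:420]; cv2.imwrite('pics/w1c.png',cv2.resize(im,None,fx=2,fy=4,interpolation=cv2.INTER_CUBIC))
o=arm.get_obs()
def b(P,th=.768):
    d=P[:2]-PIN; c,s=np.cos(th),np.sin(th); return np.r_[c*d[0]+s*d[1],-s*d[0]+c*d[1]].round(4)
for n,px,z in [('pin',(50,233),.033),('tipnear',(381,209),.024),('upr top out',(390,262),.048),('r247@24',(200,247),.024),('r247@48',(200,247),.048),('255@48',(200,255),.048),('262@48',(200,262),.048)]:
    P=at_z('wrist',px,z); print(n,P.round(4),b(P))
print('tcp',b(o['ee_pos']))
E
```

```text
pin [ 0.5409 -0.1772  0.033 ] [-0.0076 -0.0047]
tipnear [ 0.3667 -0.0149  0.024 ] [-0.0201  0.2329]
upr top out [0.3879 0.0073 0.048 ] [0.0106 0.2342]
r247@24 [ 0.4788 -0.0912  0.024 ] [0.0075 0.1002]
r247@48 [ 0.4676 -0.0929  0.048 ] [-0.0017  0.1067]
255@48 [ 0.472  -0.0893  0.048 ] [0.004  0.1063]
262@48 [ 0.476  -0.0861  0.048 ] [0.0091 0.1059]
tcp [-0.0153  0.1625]
```

View pics/w1c.png

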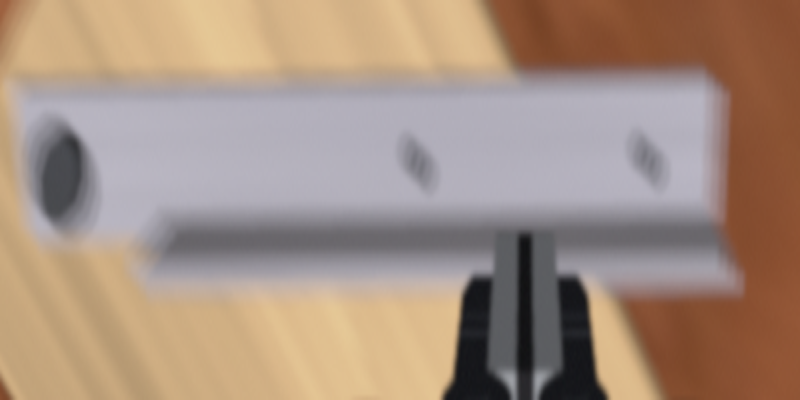

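Emit:
carry_out([
  {"fingers": 0,"delta_pos": [0.02,0.002,0.004],"rot": [0,0,0]},
  {"fingers": 0,"delta_pos": [0.04,0.002,0.004],"rot": [0,0,0]},
  {"fingers": 0,"delta_pos": [0.06,0.002,0.004],"rot": [0,0,0]},
  {"fingers": 0,"delta_pos": [0.075,0.002,0.004],"rot": [0,0,0]},
  {"fingers": 0,"delta_pos": [0.085,0.002,0.004],"rot": [0,0,0]},
  {"fingers": 0,"delta_pos": [0.095,0.002,0.004],"rot": [0,0,0]},
  {"fingers": 0,"delta_pos": [0.102,0.002,0.004],"rot": [0,0,0]},
  {"fingers": 0,"delta_pos": [0.107,0.002,0.004],"rot": [0,0,0]},
  {"fingers": 0,"delta_pos": [0.109,0.002,0.004],"rot": [0,0,0]},
  {"fingers": 0,"delta_pos": [0.109,0.002,0.004],"rot": [0,0,0]},
])

```text
time: 3.8
ee_pos: [0.4189, -0.0539, 0.0383]
tool_rot: [-0.264, 0.656, 0.264, 0.656]
force: [0.2, -0.2, 0.1]
finger_gap: 0.0
```

```bash
cat >> h.py <<'E'
def inbar(P,th=.768):
    d=P[:2]-PIN; c,s=np.cos(th),np.sin(th); return np.r_[c*d[0]+s*d[1],-s*d[0]+c*d[1]].round(4)
E
python3 - <<'E'
from h import *
o=arm.get_obs();im=imaging.snapshot('wrist'); cv2.imwrite('pics/w2.png',im[:,:,::-1])
print(o['ee_pos'],o['force'],thof(o['tool_rot']),inbar(o['ee_pos']))
o=arm.get_obs()
print(o['ee_pos'],o['force'],thof(o['tool_rot']),inbar(o['ee_pos']))
E
```

```text
[ 0.41892889 -0.05386314  0.03825199] [ 0.24542921 -0.24940261  0.10383745] 0.763868490951822 [-0.0096  0.1687]
[ 0.41905597 -0.05391758  0.03843208] [ 0.20226739  0.1556967  -0.59834104] 0.7637849340724703 [-0.0096  0.1685]
```

View pics/w2.png

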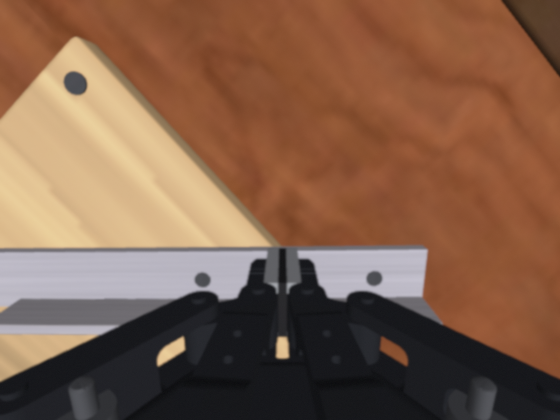

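```bash
python3 - <<'E'
from h import *
o=arm.get_obs(); p0=o['ee_pos']; R0=R.from_quat(o['tool_rot']); b=inbar(p0)
t0=.764
for th,bx in [(.764,-.008),(.76,-.0065),(.745,-.005),(.72,-.004),(.68,-.003),(.64,-.002),(.59,-.002),(.54,-.002),(.49,-.002),(.44,-.002)]:
    p,_=barpose(th,bx,.167,p0[2]); print(row(p0,R0,p,down(th)))
E
```

```text
([0.0, -0.002, 0.003], [-0.0001, 0.0001, 0.0001])
([0.0, -0.0019, 0.0059], [0.0024, 0.0001, 0.0001])
([0.0, -0.0019, 0.0112], [0.012, 0.0001, 0.0001])
([0.0, -0.002, 0.0181], [0.0279, 0.0001, 0.0001])
([0.0, -0.0024, 0.0283], [0.0533, 0.0001, 0.0001])
([0.0, -0.0033, 0.0385], [0.0788, 0.0001, 0.0001])
([0.0, -0.0049, 0.0496], [0.1106, 0.0001, 0.0001])
([0.0, -0.0069, 0.0605], [0.1425, 0.0001, 0.0001])
([0.0, -0.0095, 0.0713], [0.1743, 0.0001, 0.0001])
([0.0, -0.0127, 0.082], [0.2061, 0.0001, 0.0001])
```

Emit:
carry_out([
  {"fingers": 0,"delta_pos": [0,-0.002,0.003],"rot": [0,0,0]},
  {"fingers": 0,"delta_pos": [0,-0.002,0.006],"rot": [0.0024,0,0]},
  {"fingers": 0,"delta_pos": [0,-0.002,0.011],"rot": [0.012,0,0]},
  {"fingers": 0,"delta_pos": [0,-0.002,0.018],"rot": [0.028,0,0]},
  {"fingers": 0,"delta_pos": [0,-0.0024,0.0283],"rot": [0.053,0,0]},
  {"fingers": 0,"delta_pos": [0,-0.0033,0.0385],"rot": [0.079,0,0]},
  {"fingers": 0,"delta_pos": [0,-0.0049,0.0496],"rot": [0.11,0,0]},
  {"fingers": 0,"delta_pos": [0,-0.0069,0.0605],"rot": [0.1425,0,0]},
  {"fingers": 0,"delta_pos": [0,-0.0095,0.0713],"rot": [0.174,0,0]},
  {"fingers": 0,"delta_pos": [0,-0.0127,0.082],"rot": [0.206,0,0]},
])

```text
time: 4.68
ee_pos: [0.4697, -0.0181, 0.0384]
tool_rot: [-0.153, 0.691, 0.153, 0.69]
force: [-2.1, -1.6, 2.6]
finger_gap: -0.0
```

```bash
python3 - <<'E'
from h import *
o=arm.get_obs();im=imaging.snapshot('wrist'); cv2.imwrite('pics/w3.png',im[:,:,::-1])
th=thof(o['tool_rot']);print(o['ee_pos'],o['force'],th,inbar(o['ee_pos'],th))
o=arm.get_obs();p0=o['ee_pos']; R0=R.from_quat(o['tool_rot'])
th=thof(o['tool_rot']);print(o['ee_pos'],o['force'],th,inbar(o['ee_pos'],th))
for th in np.linspace(.4,.06,10):
    p,_=barpose(th,-.002,.166,p0[2]); print(th,row(p0,R0,p,down(th)))
E
```

```text
[ 0.46973333 -0.01808662  0.03842177] [-2.10714802 -1.6403116   2.63005267] 0.4369981315237735 [-0.0027  0.1673]
[ 0.47202481 -0.017009    0.03870672] [2.51663777 0.10491822 0.21934489] 0.43525097123521256 [-0.0005  0.1673]
0.4 ([0.0, -0.0018, 0.0058], [0.0224, 0.0011, 0.0002])
0.3622222222222222 ([0.0, -0.0021, 0.0141], [0.0465, 0.0011, 0.0002])
0.3244444444444445 ([0.0, -0.0028, 0.0225], [0.0705, 0.0012, 0.0001])
0.2866666666666667 ([0.0001, -0.0038, 0.0308], [0.0946, 0.0012, 0.0001])
0.2488888888888889 ([0.0001, -0.0051, 0.039], [0.1186, 0.0012, 0.0001])
0.21111111111111114 ([0.0001, -0.0067, 0.0472], [0.1427, 0.0012, 0.0001])
0.17333333333333334 ([0.0001, -0.0086, 0.0554], [0.1667, 0.0012, 0.0001])
0.1355555555555556 ([0.0001, -0.0108, 0.0634], [0.1908, 0.0012, 0.0])
0.0977777777777778 ([0.0001, -0.0133, 0.0714], [0.2148, 0.0012, 0.0])
0.06 ([0.0001, -0.0161, 0.0793], [0.2389, 0.0012, -0.0])
```

View pics/w3.png

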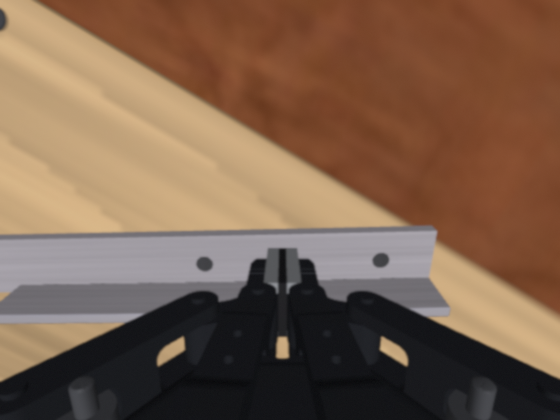

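Emit:
carry_out([
  {"fingers": 0,"delta_pos": [0,-0.002,0.0058],"rot": [0.022,0,0]},
  {"fingers": 0,"delta_pos": [0,-0.0021,0.0141],"rot": [0.0465,0,0]},
  {"fingers": 0,"delta_pos": [0,-0.0028,0.0225],"rot": [0.0705,0,0]},
  {"fingers": 0,"delta_pos": [0,-0.0038,0.0308],"rot": [0.0946,0,0]},
  {"fingers": 0,"delta_pos": [0,-0.0051,0.039],"rot": [0.1186,0,0]},
  {"fingers": 0,"delta_pos": [0,-0.0067,0.0472],"rot": [0.1427,0,0]},
  {"fingers": 0,"delta_pos": [0,-0.0086,0.0554],"rot": [0.1667,0,0]},
  {"fingers": 0,"delta_pos": [0,-0.0108,0.0634],"rot": [0.191,0,0]},
  {"fingers": 0,"delta_pos": [0,-0.0133,0.0714],"rot": [0.215,0,0]},
  {"fingers": 0,"delta_pos": [0,-0.0161,0.0793],"rot": [0.239,0,0]},
])

```text
time: 5.57
ee_pos: [0.5284, -0.0035, 0.0382]
tool_rot: [-0.022, 0.707, 0.023, 0.706]
force: [-1.7, -0.2, 2.2]
finger_gap: 0.0001
```

```bash
python3 - <<'E'
from h import *
o=arm.get_obs()
im=imaging.snapshot('wrist'); cv2.imwrite('pics/w4.png',im[:,:,::-1])
im=imaging.snapshot('top'); cv2.imwrite('pics/t4.png',im[100:350,150:430,::-1])
th=thof(o['tool_rot']);print(o['ee_pos'],o['force'],th,inbar(o['ee_pos'],th))
o=arm.get_obs();p0=o['ee_pos']; R0=R.from_quat(o['tool_rot'])
th=thof(o['tool_rot']);print(o['ee_pos'],o['force'],th,inbar(o['ee_pos'],th),inbar(o['ee_pos'],YAW))
for th in np.linspace(.05,-.08,10):
    p,_=barpose(th,-.002,.166,p0[2]); print(th,row(p0,R0,p,down(th)))
E
```

```text
[ 0.52844293 -0.00354037  0.03823191] [-1.70566803 -0.18236991  2.17860082] 0.06378768793627358 [-0.004   0.1656]
[ 0.52986876 -0.00342457  0.03846409] [-0.04293914 -0.26878942 -0.69554971] 0.06540512101499472 [-0.0023  0.1656] [-0.0282  0.1632]
0.05 ([0.0, 0.0006, 0.0038], [0.0098, 0.0008, -0.0])
0.035555555555555556 ([0.0, 0.0005, 0.007], [0.019, 0.0008, -0.0])
0.021111111111111112 ([0.0, 0.0005, 0.0102], [0.0282, 0.0008, -0.0])
0.006666666666666668 ([0.0, 0.0003, 0.0134], [0.0374, 0.0008, -0.0])
-0.007777777777777779 ([0.0, 0.0002, 0.0166], [0.0466, 0.0008, -0.0])
-0.022222222222222227 ([0.0, -0.0001, 0.0198], [0.0558, 0.0008, -0.0])
-0.03666666666666667 ([0.0, -0.0003, 0.023], [0.065, 0.0008, -0.0])
-0.05111111111111112 ([0.0, -0.0006, 0.0262], [0.0742, 0.0008, -0.0001])
-0.06555555555555556 ([0.0, -0.001, 0.0293], [0.0834, 0.0008, -0.0001])
-0.08 ([0.0, -0.0014, 0.0325], [0.0926, 0.0008, -0.0001])
```

View pics/w4.png

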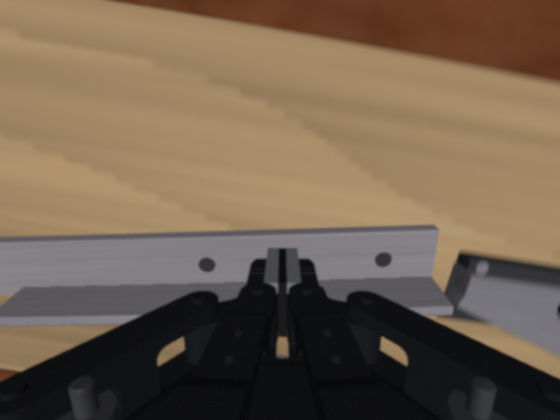

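View pics/t4.png

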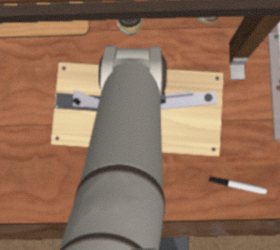

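```bash
python3 - <<'E'
from h import *
o=arm.get_obs();p0=o['ee_pos']; R0=R.from_quat(o['tool_rot'])
for x,th in [(-.024,.04),(-.016,-.03),(-.01,-.09),(-.008,-.09)]:
    p=jigp(x,.165,p0[2]); print(row(p0,R0,p,down(th)))
E
```

```text
([0.0, 0.0015, 0.006], [0.0162, 0.0008, -0.0])
([0.0, -0.0001, 0.0165], [0.0607, 0.0008, -0.0])
([0.0, -0.0014, 0.0244], [0.0989, 0.0008, -0.0001])
([0.0, -0.0018, 0.027], [0.0989, 0.0008, -0.0001])
```

Emit:
carry_out([
  {"fingers": 0,"delta_pos": [0,0.0005,0.003],"rot": [0.008,0,0]},
  {"fingers": 0,"delta_pos": [0,0.0015,0.006],"rot": [0.016,0,0]},
  {"fingers": 0,"delta_pos": [0,0.001,0.009],"rot": [0.03,0,0]},
  {"fingers": 0,"delta_pos": [0,0.0005,0.012],"rot": [0.043,0,0]},
  {"fingers": 0,"delta_pos": [0,0,0.015],"rot": [0.057,0,0]},
  {"fingers": 0,"delta_pos": [0,-0.0005,0.018],"rot": [0.07,0,0]},
  {"fingers": 0,"delta_pos": [0,-0.001,0.021],"rot": [0.085,0,0]},
  {"fingers": 0,"delta_pos": [0,-0.0014,0.024],"rot": [0.098,0,0]},
  {"fingers": 0,"delta_pos": [0,-0.0014,0.024],"rot": [0.098,0,0]},
  {"fingers": 0,"delta_pos": [0,-0.0014,0.024],"rot": [0.098,0,0]},
])

```text
time: 6.5
ee_pos: [0.5473, -0.0039, 0.0383]
tool_rot: [0.031, 0.706, -0.032, 0.707]
force: [-0.5, -0.9, -0.6]
finger_gap: 0.0003
```

```bash
python3 - <<'E'
from h import *
o=arm.get_obs()
im=imaging.snapshot('wrist'); cv2.imwrite('pics/w5.png',im[:,:,::-1])
o=arm.get_obs()
print(o['ee_pos'],o['force'],thof(o['tool_rot']),inbar(o['ee_pos'],YAW))
E
```

```text
[ 0.54704976 -0.00382543  0.03829492] [ 0.31953481  0.58475341 -0.12549018] -0.08895461050476361 [-0.0111  0.1644]
```

View pics/w5.png

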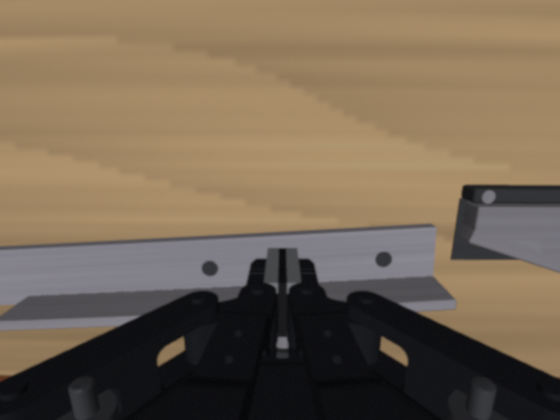

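Emit:
carry_out([
  {"fingers": 0,"delta_pos": [0,0,0.001],"rot": [0,0,0]},
  {"fingers": 0,"delta_pos": [0,0,0.002],"rot": [0,0,0]},
  {"fingers": 0,"delta_pos": [0,0,0.003],"rot": [0,0,0]},
  {"fingers": 0,"delta_pos": [0,0,0.004],"rot": [0,0,0]},
  {"fingers": 0,"delta_pos": [0,0,0.005],"rot": [0,0,0]},
  {"fingers": 0,"delta_pos": [0,0,0.006],"rot": [0,0,0]},
  {"fingers": 0,"delta_pos": [0,0,0.006],"rot": [0,0,0]},
  {"fingers": 0,"delta_pos": [0,0,0.006],"rot": [0,0,0]},
  {"fingers": 0,"delta_pos": [0,0,0.006],"rot": [0,0,0]},
  {"fingers": 0,"delta_pos": [0,0,0.006],"rot": [0,0,0]},
])

```text
time: 7.38
ee_pos: [0.5513, -0.0042, 0.0383]
tool_rot: [0.032, 0.706, -0.032, 0.706]
force: [-1.6, -0.0, 1.5]
finger_gap: -0.0001
```

```bash
cat > s.py <<'E'
from h import *
o=arm.get_obs()
print(o['time'],o['ee_pos'].round(4),o['force'].round(2),round(thof(o['tool_rot']),4),inbar(o['ee_pos'],YAW))
E
python3 s.py
```

```text
7.3833 [ 0.5513 -0.0042  0.0383] [-1.63 -0.    1.48] -0.0892 [-0.0068  0.1644]
```

Emit:
carry_out([
  {"fingers": 0,"delta_pos": [0,0,0.0005],"rot": [0,0,0]},
  {"fingers": 0,"delta_pos": [0,0,0.001],"rot": [0,0,0]},
  {"fingers": 0,"delta_pos": [0,0,0.0015],"rot": [0,0,0]},
  {"fingers": 0,"delta_pos": [0,0,0.002],"rot": [0,0,0]},
  {"fingers": 0,"delta_pos": [0,0,0.0025],"rot": [0,0,0]},
  {"fingers": 0,"delta_pos": [0,0,0.003],"rot": [0,0,0]},
  {"fingers": 0,"delta_pos": [0,0,0.003],"rot": [0,0,0]},
  {"fingers": 0,"delta_pos": [0,0,0.003],"rot": [0,0,0]},
  {"fingers": 0,"delta_pos": [0,0,0.003],"rot": [0,0,0]},
  {"fingers": 0,"delta_pos": [0,0,0.003],"rot": [0,0,0]},
])

```text
time: 8.22
ee_pos: [0.5537, -0.0044, 0.0383]
tool_rot: [0.032, 0.706, -0.032, 0.706]
force: [-1.0, 0.0, 0.8]
finger_gap: -0.0004
```

```bash
python3 s.py
```

```text
8.2167 [ 0.5537 -0.0044  0.0383] [-1.03  0.02  0.81] -0.0892 [-0.0044  0.1644]
```

Moved freely by 2.4 mm; continue with 1.5 mm steps.

Emit:
carry_out([
  {"fingers": 0,"delta_pos": [0,0,0.0004],"rot": [0,0,0]},
  {"fingers": 0,"delta_pos": [0,0,0.0008],"rot": [0,0,0]},
  {"fingers": 0,"delta_pos": [0,0,0.0012],"rot": [0,0,0]},
  {"fingers": 0,"delta_pos": [0,0,0.0016],"rot": [0,0,0]},
  {"fingers": 0,"delta_pos": [0,0,0.002],"rot": [0,0,0]},
  {"fingers": 0,"delta_pos": [0,0,0.002],"rot": [0,0,0]},
  {"fingers": 0,"delta_pos": [0,0,0.002],"rot": [0,0,0]},
  {"fingers": 0,"delta_pos": [0,0,0.002],"rot": [0,0,0]},
  {"fingers": 0,"delta_pos": [0,0,0.002],"rot": [0,0,0]},
  {"fingers": 0,"delta_pos": [0,0,0.002],"rot": [0,0,0]},
])

```text
time: 9.05
ee_pos: [0.5552, -0.0045, 0.0383]
tool_rot: [0.032, 0.706, -0.032, 0.706]
force: [-1.5, 0.5, 1.7]
finger_gap: -0.0002
```

```bash
python3 s.py
```

```text
9.05 [ 0.5552 -0.0045  0.0383] [-1.48  0.46  1.72] -0.0892 [-0.003   0.1644]
```

Emit:
carry_out([
  {"fingers": 0,"delta_pos": [0,0,0.0004],"rot": [0,0,0]},
  {"fingers": 0,"delta_pos": [0,0,0.0008],"rot": [0,0,0]},
  {"fingers": 0,"delta_pos": [0,0,0.0012],"rot": [0,0,0]},
  {"fingers": 0,"delta_pos": [0,0,0.0016],"rot": [0,0,0]},
  {"fingers": 0,"delta_pos": [0,0,0.002],"rot": [0,0,0]},
  {"fingers": 0,"delta_pos": [0,0,0.002],"rot": [0,0,0]},
  {"fingers": 0,"delta_pos": [0,0,0.002],"rot": [0,0,0]},
  {"fingers": 0,"delta_pos": [0,0,0.002],"rot": [0,0,0]},
  {"fingers": 0,"delta_pos": [0,0,0.002],"rot": [0,0,0]},
  {"fingers": 0,"delta_pos": [0,0,0.002],"rot": [0,0,0]},
])

```text
time: 9.88
ee_pos: [0.5567, -0.0046, 0.0383]
tool_rot: [0.032, 0.706, -0.031, 0.706]
force: [-1.2, -0.2, 1.0]
finger_gap: -0.0004
```

```bash
python3 s.py;  python3 - <<'E'
from h import *
im=imaging.snapshot('wrist'); cv2.imwrite('pics/w6.png',im[:,:,::-1])
E
python3 s.py
```

```text
9.8833 [ 0.5567 -0.0046  0.0383] [-1.25 -0.23  1.01] -0.0891 [-0.0014  0.1645]
9.9333 [ 0.5567 -0.0046  0.0383] [-0.74 -0.79  1.42] -0.0892 [-0.0014  0.1645]
```

View pics/w6.png

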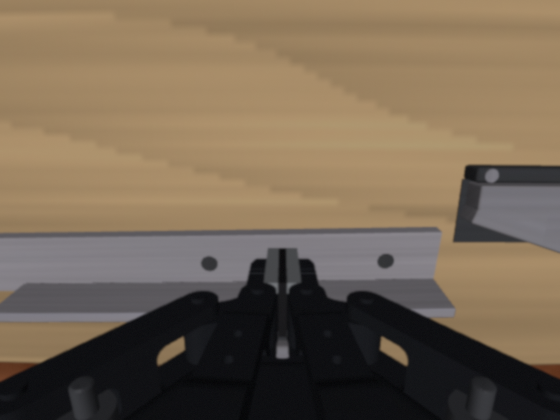

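Emit:
carry_out([
  {"fingers": 0,"delta_pos": [0,0,0.0004],"rot": [0,0,0]},
  {"fingers": 0,"delta_pos": [0,0,0.0008],"rot": [0,0,0]},
  {"fingers": 0,"delta_pos": [0,0,0.0012],"rot": [0,0,0]},
  {"fingers": 0,"delta_pos": [0,0,0.0015],"rot": [0,0,0]},
  {"fingers": 0,"delta_pos": [0,0,0.0015],"rot": [0,0,0]},
  {"fingers": 0,"delta_pos": [0,0,0.0015],"rot": [0,0,0]},
  {"fingers": 0,"delta_pos": [0,0,0.0015],"rot": [0,0,0]},
  {"fingers": 0,"delta_pos": [0,0,0.0015],"rot": [0,0,0]},
  {"fingers": 0,"delta_pos": [0,0,0.0015],"rot": [0,0,0]},
  {"fingers": 0,"delta_pos": [0,0,0.0015],"rot": [0,0,0]},
])

```text
time: 10.77
ee_pos: [0.5571, -0.0047, 0.0382]
tool_rot: [0.032, 0.707, -0.031, 0.706]
force: [-5.4, 0.8, 4.6]
finger_gap: 0.0001
```

```bash
python3 s.py
```

```text
10.7667 [ 0.5571 -0.0047  0.0382] [-5.43  0.8   4.63] -0.0892 [-0.001   0.1644]
```

Emit:
carry_out([
  {"fingers": 0,"delta_pos": [-0.0003,0,0.0002],"rot": [0,0,0]},
  {"fingers": 0,"delta_pos": [-0.0006,0,0.0004],"rot": [0,0,0]},
  {"fingers": 0,"delta_pos": [-0.0008,0,0.0005],"rot": [0,0,0]},
  {"fingers": 0,"delta_pos": [-0.0008,0,0.0005],"rot": [0,0,0]},
  {"fingers": 0,"delta_pos": [-0.0008,0,0.0005],"rot": [0,0,0]},
  {"fingers": 0,"delta_pos": [-0.0008,0,0.0005],"rot": [0,0,0]},
  {"fingers": 0,"delta_pos": [-0.0008,0,0.0005],"rot": [0,0,0]},
  {"fingers": 0,"delta_pos": [-0.0008,0,0.0005],"rot": [0,0,0]},
  {"fingers": 0,"delta_pos": [-0.0008,0,0.0005],"rot": [0,0,0]},
  {"fingers": 0,"delta_pos": [-0.0008,0,0.0005],"rot": [0,0,0]},
])

```text
time: 11.6
ee_pos: [0.5578, -0.0047, 0.0387]
tool_rot: [0.031, 0.707, -0.031, 0.706]
force: [-3.2, 0.8, -3.0]
finger_gap: 0.0001
```

```bash
python3 s.py
```

```text
11.6 [ 0.5578 -0.0047  0.0387] [-3.22  0.84 -3.01] -0.0891 [-0.0003  0.1644]
```

Emit:
carry_out([
  {"fingers": 0,"delta_pos": [0.0002,0,0.0002],"rot": [0,0,0]},
  {"fingers": 0,"delta_pos": [0.0002,0,0.0004],"rot": [0,0,0]},
  {"fingers": 0,"delta_pos": [0.0002,0,0.0006],"rot": [0,0,0]},
  {"fingers": 0,"delta_pos": [0.0002,0,0.0008],"rot": [0,0,0]},
  {"fingers": 0,"delta_pos": [0.0002,0,0.0008],"rot": [0,0,0]},
  {"fingers": 0,"delta_pos": [0.0002,0,0.0008],"rot": [0,0,0]},
  {"fingers": 0,"delta_pos": [0.0002,0,0.0008],"rot": [0,0,0]},
  {"fingers": 0,"delta_pos": [0.0002,0,0.0008],"rot": [0,0,0]},
  {"fingers": 0,"delta_pos": [0.0002,0,0.0008],"rot": [0,0,0]},
  {"fingers": 0,"delta_pos": [0.0002,0,0.0008],"rot": [0,0,0]},
])

```text
time: 12.43
ee_pos: [0.5579, -0.0047, 0.0386]
tool_rot: [0.032, 0.707, -0.031, 0.706]
force: [-6.1, 0.6, -1.6]
finger_gap: -0.0001
```

```bash
python3 s.py
```

```text
12.4333 [ 0.5579 -0.0047  0.0386] [-6.11  0.58 -1.55] -0.0891 [-0.0002  0.1644]
```

Emit:
carry_out([
  {"fingers": 0,"delta_pos": [0,0,0.0003],"rot": [0,0,0]},
  {"fingers": 0,"delta_pos": [0,0,0.0006],"rot": [0,0,0]},
  {"fingers": 0,"delta_pos": [0,0,0.0008],"rot": [0,0,0]},
  {"fingers": 0,"delta_pos": [0,0,0.0008],"rot": [0,0,0]},
  {"fingers": 0,"delta_pos": [0,0,0.0008],"rot": [0,0,0]},
  {"fingers": 0,"delta_pos": [0,0,0.0008],"rot": [0,0,0]},
  {"fingers": 0,"delta_pos": [0,0,0.0008],"rot": [0,0,0]},
  {"fingers": 0,"delta_pos": [0,0,0.0008],"rot": [0,0,0]},
  {"fingers": 0,"delta_pos": [0,0,0.0008],"rot": [0,0,0]},
  {"fingers": 0,"delta_pos": [0,0,0.0008],"rot": [0,0,0]},
])

```text
time: 13.27
ee_pos: [0.5579, -0.0047, 0.0385]
tool_rot: [0.032, 0.707, -0.031, 0.705]
force: [-7.0, 0.8, -0.2]
finger_gap: 0.0002
```

```bash
python3 s.py
```

```text
13.2667 [ 0.5579 -0.0047  0.0385] [-7.    0.81 -0.16] -0.0891 [-0.0002  0.1644]
```

Emit:
carry_out([
  {"fingers": 0,"delta_pos": [-0.0001,0,0.0003],"rot": [0,0,0]},
  {"fingers": 0,"delta_pos": [-0.0001,0,0.0006],"rot": [0,0,0]},
  {"fingers": 0,"delta_pos": [-0.0001,0,0.0009],"rot": [0,0,0]},
  {"fingers": 0,"delta_pos": [-0.0001,0,0.0012],"rot": [0,0,0]},
  {"fingers": 0,"delta_pos": [-0.0001,0,0.0014],"rot": [0,0,0]},
  {"fingers": 0,"delta_pos": [-0.0001,0,0.0014],"rot": [0,0,0]},
  {"fingers": 0,"delta_pos": [-0.0001,0,0.0014],"rot": [0,0,0]},
  {"fingers": 0,"delta_pos": [-0.0001,0,0.0014],"rot": [0,0,0]},
  {"fingers": 0,"delta_pos": [-0.0001,0,0.0014],"rot": [0,0,0]},
  {"fingers": 0,"delta_pos": [-0.0001,0,0.0014],"rot": [0,0,0]},
])

```text
time: 14.1
ee_pos: [0.558, -0.0047, 0.0384]
tool_rot: [0.032, 0.708, -0.031, 0.705]
force: [-9.0, 1.4, 2.6]
finger_gap: -0.0001
```

```bash
python3 s.py
```

```text
14.1 [ 0.558  -0.0047  0.0384] [-9.03  1.4   2.62] -0.089 [-1.000e-04  1.645e-01]
```

Emit:
carry_out([
  {"fingers": 0,"delta_pos": [-0.0002,0,0.0003],"rot": [0,0,0]},
  {"fingers": 0,"delta_pos": [-0.0004,0,0.0006],"rot": [0,0,0]},
  {"fingers": 0,"delta_pos": [-0.0004,0,0.0009],"rot": [0,0,0]},
  {"fingers": 0,"delta_pos": [-0.0004,0,0.0012],"rot": [0,0,0]},
  {"fingers": 0,"delta_pos": [-0.0004,0,0.0013],"rot": [0,0,0]},
  {"fingers": 0,"delta_pos": [-0.0004,0,0.0013],"rot": [0,0,0]},
  {"fingers": 0,"delta_pos": [-0.0004,0,0.0013],"rot": [0,0,0]},
  {"fingers": 0,"delta_pos": [-0.0004,0,0.0013],"rot": [0,0,0]},
  {"fingers": 0,"delta_pos": [-0.0004,0,0.0013],"rot": [0,0,0]},
  {"fingers": 0,"delta_pos": [-0.0004,0,0.0013],"rot": [0,0,0]},
])

```text
time: 14.93
ee_pos: [0.5581, -0.0047, 0.0385]
tool_rot: [0.032, 0.709, -0.031, 0.704]
force: [-9.7, 1.3, 1.9]
finger_gap: -0.0002
```

```bash
python3 s.py
```

```text
14.9333 [ 0.5581 -0.0047  0.0385] [-9.73  1.29  1.92] -0.089 [-0.      0.1645]
```

Emit:
carry_out([
  {"fingers": 0,"delta_pos": [-0.0002,0,0.0003],"rot": [0,0,0]},
  {"fingers": 0,"delta_pos": [-0.0004,0,0.0006],"rot": [0,0,0]},
  {"fingers": 0,"delta_pos": [-0.0005,0,0.0009],"rot": [0,0,0]},
  {"fingers": 0,"delta_pos": [-0.0005,0,0.0012],"rot": [0,0,0]},
  {"fingers": 0,"delta_pos": [-0.0005,0,0.0015],"rot": [0,0,0]},
  {"fingers": 0,"delta_pos": [-0.0005,0,0.0016],"rot": [0,0,0]},
  {"fingers": 0,"delta_pos": [-0.0005,0,0.0016],"rot": [0,0,0]},
  {"fingers": 0,"delta_pos": [-0.0005,0,0.0016],"rot": [0,0,0]},
  {"fingers": 0,"delta_pos": [-0.0005,0,0.0016],"rot": [0,0,0]},
  {"fingers": 0,"delta_pos": [-0.0005,0,0.0016],"rot": [0,0,0]},
])

```text
time: 15.77
ee_pos: [0.5582, -0.0047, 0.0385]
tool_rot: [0.031, 0.709, -0.031, 0.703]
force: [-12.7, 1.2, 2.5]
finger_gap: -0.0001
```

```bash
python3 s.py
```

```text
15.7667 [ 0.5582 -0.0047  0.0385] [-12.74   1.22   2.48] -0.0889 [1.000e-04 1.645e-01]
```

Emit:
carry_out([
  {"fingers": 0,"delta_pos": [0,0,0],"rot": [0,0,0]},
  {"fingers": 0,"delta_pos": [0,0,0],"rot": [0,0,0]},
  {"fingers": 0,"delta_pos": [0,0,0],"rot": [0,0,0]},
  {"fingers": 0,"delta_pos": [0,0,0],"rot": [0,0,0]},
  {"fingers": 0,"delta_pos": [0,0,0],"rot": [0,0,0]},
  {"fingers": 0,"delta_pos": [0,0,0],"rot": [0,0,0]},
  {"fingers": 0,"delta_pos": [0,0,0],"rot": [0,0,0]},
  {"fingers": 0,"delta_pos": [0,0,0],"rot": [0,0,0]},
  {"fingers": 0,"delta_pos": [0,0,0],"rot": [0,0,0]},
  {"fingers": 0,"delta_pos": [0,0,0],"rot": [0,0,0]},
])

```text
time: 16.6
ee_pos: [0.5581, -0.0048, 0.0385]
tool_rot: [0.031, 0.709, -0.031, 0.703]
force: [-11.9, 0.5, 1.4]
finger_gap: -0.0
```

```bash
python3 s.py; python3 - <<'E'
from h import *
for c in ('wrist','side','top'):
    im=imaging.snapshot(c); cv2.imwrite(f'pics/{c}7.png',im[:,:,::-1])
im=cv2.imread('pics/side7.png')[165:295,220:370]; cv2.imwrite('pics/side7c.png',cv2.resize(im,None,fx=4.6,fy=4.6,interpolation=cv2.INTER_CUBIC))
E
python3 s.py
```

```text
16.6 [ 0.5581 -0.0048  0.0385] [-11.89   0.5    1.4 ] -0.0889 [0.     0.1644]
16.75 [ 0.5581 -0.0047  0.0385] [-12.46   2.06   2.66] -0.089 [0.     0.1645]
```

View pics/side7c.png

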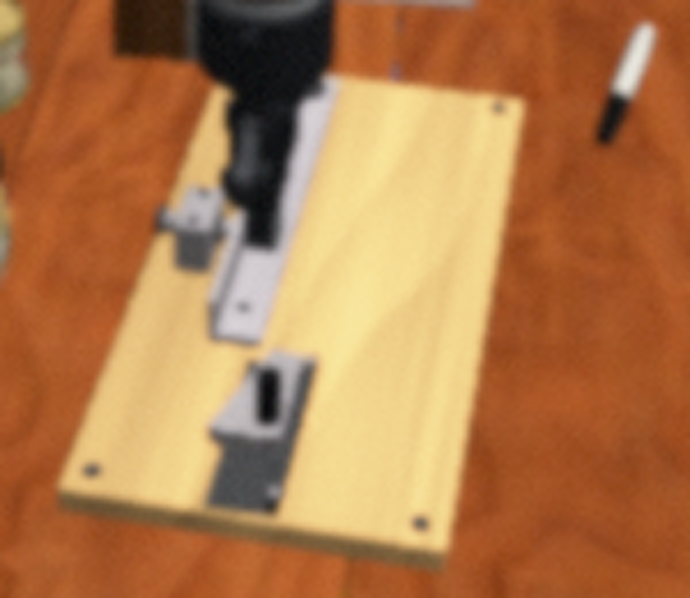

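View pics/wrist7.png

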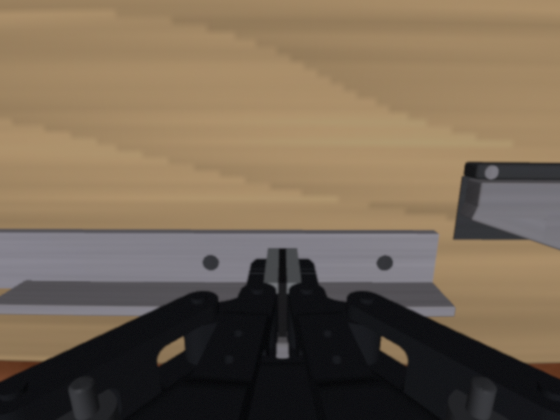

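Emit:
carry_out([
  {"fingers": 0,"delta_pos": [0,0,-0.002],"rot": [0,0,0]},
  {"fingers": 0,"delta_pos": [0,0,-0.004],"rot": [0,0,0]},
  {"fingers": 0,"delta_pos": [0,0,-0.006],"rot": [0,0,0]},
  {"fingers": 0,"delta_pos": [0,0,-0.009],"rot": [0,0,0]},
  {"fingers": 0,"delta_pos": [-0.005,0,-0.013],"rot": [0,0,0]},
  {"fingers": 0,"delta_pos": [-0.015,0,-0.017],"rot": [0,0,0]},
  {"fingers": 0,"delta_pos": [-0.03,0,-0.02],"rot": [0,0,0]},
  {"fingers": 0,"delta_pos": [-0.05,0,-0.02],"rot": [0,0,0]},
  {"fingers": 0,"delta_pos": [-0.075,0,-0.02],"rot": [0,0,0]},
  {"fingers": 0,"delta_pos": [-0.085,0,-0.02],"rot": [0,0,0]},
])

```text
time: 17.58
ee_pos: [0.55, -0.0038, 0.107]
tool_rot: [0.032, 0.704, -0.031, 0.709]
force: [1.2, -0.5, 0.6]
finger_gap: 0.0002
```

```bash
python3 s.py; python3 - <<'E'
from h import *
im=imaging.snapshot('wrist'); cv2.imwrite('pics/w8.png',im[:,:,::-1])
o=arm.get_obs()
r=finder.place_of('wrist','wedge_knob'); print(r[:2])
for q in r[:1]:
    P=at_z('wrist',q['centre'],.063,o); print(P,inbar(P,YAW))
p0=o['ee_pos'];R0=R.from_quat(o['tool_rot'])
print(row(p0,R0,jigp(-.032,.334,.10),down(YAW)))
E
```

```text
17.5833 [ 0.55   -0.0038  0.107 ] [ 1.15 -0.52  0.62] -0.0893 [-0.0081  0.1646]
[{'centre': [534.1, 196.6], 'score': 0.77}]
[0.53814336 0.13861487 0.063     ] [-0.0331  0.3054]
([0.01, 0.2259, -0.032], [0.0017, 0.0046, -0.0007])
```

View pics/w8.png

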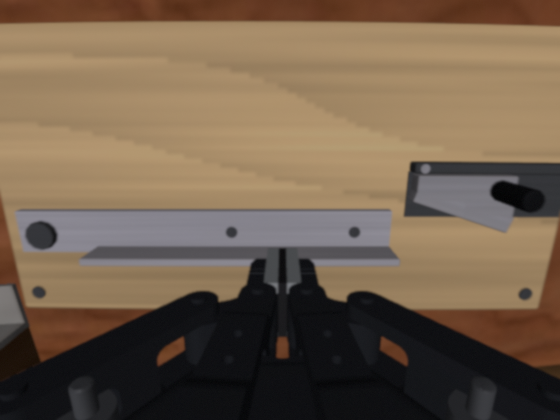

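Emit:
carry_out([
  {"fingers": 0,"delta_pos": [0,0.03,-0.005],"rot": [0,0.0046,0]},
  {"fingers": 0,"delta_pos": [0,0.08,-0.012],"rot": [0,0.0046,0]},
  {"fingers": 0,"delta_pos": [0,0.13,-0.02],"rot": [0,0.0046,0]},
  {"fingers": 0,"delta_pos": [0,0.18,-0.028],"rot": [0,0.0046,0]},
  {"fingers": 0,"delta_pos": [0,0.215,-0.032],"rot": [0,0.0046,0]},
  {"fingers": 0,"delta_pos": [0.005,0.226,-0.032],"rot": [0,0.0046,0]},
  {"fingers": 0,"delta_pos": [0.02,0.226,-0.032],"rot": [0,0.0046,0]},
  {"fingers": 0,"delta_pos": [0.04,0.226,-0.032],"rot": [0,0.0046,0]},
  {"fingers": 0,"delta_pos": [0.04,0.226,-0.032],"rot": [0,0.0046,0]},
  {"fingers": 0,"delta_pos": [0.04,0.226,-0.032],"rot": [0,0.0046,0]},
])

```text
time: 18.52
ee_pos: [0.5377, 0.1645, 0.0716]
tool_rot: [0.032, 0.71, -0.033, 0.703]
force: [-0.1, -0.3, -0.4]
finger_gap: -0.0002
```

```bash
python3 s.py; python3 - <<'E'
from h import *
im=imaging.snapshot('wrist'); cv2.imwrite('pics/w9.png',im[:,:,::-1])
o=arm.get_obs()
r=finder.place_of('wrist','wedge_knob'); print(r[:2])
for q in r[:1]:
    P=at_z('wrist',q['centre'],.063,o); print(P,inbar(P,YAW))
p0=o['ee_pos'];R0=R.from_quat(o['tool_rot'])
print(row(p0,R0,jigp(-.033,.334,.046),down(YAW)))
E
```

```text
18.5167 [0.5377 0.1645 0.0716] [-0.14 -0.29 -0.45] -0.0916 [-0.0359  0.3311]
[{'centre': [232.6, 274.7], 'score': 0.68}]
[0.54106903 0.14000144 0.063     ] [-0.0303  0.307 ]
([0.0353, 0.0032, 0.0031], [0.0003, -0.0054, 0.001])
```

View pics/w9.png

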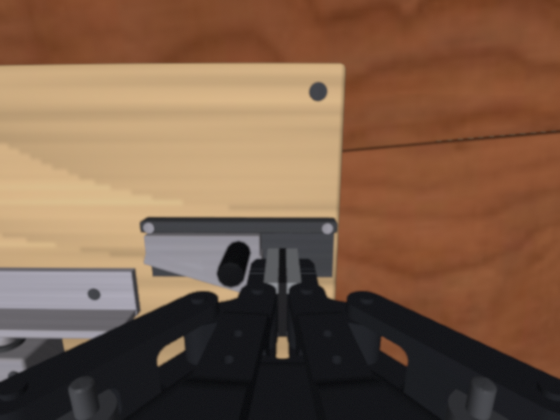

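Emit:
carry_out([
  {"fingers": 0,"delta_pos": [0.005,0.003,0.004],"rot": [0,-0.005,0]},
  {"fingers": 0,"delta_pos": [0.011,0.003,0.004],"rot": [0,-0.005,0]},
  {"fingers": 0,"delta_pos": [0.018,0.003,0.004],"rot": [0,-0.005,0]},
  {"fingers": 0,"delta_pos": [0.025,0.003,0.004],"rot": [0,-0.005,0]},
  {"fingers": 0,"delta_pos": [0.03,0.003,0.004],"rot": [0,-0.005,0]},
  {"fingers": 0,"delta_pos": [0.033,0.003,0.004],"rot": [0,-0.005,0]},
  {"fingers": 0,"delta_pos": [0.0345,0.003,0.004],"rot": [0,-0.005,0]},
  {"fingers": 0,"delta_pos": [0.0345,0.002,0.004],"rot": [0,-0.005,0]},
  {"fingers": 0,"delta_pos": [0.0345,0.001,0.004],"rot": [0,-0.005,0]},
  {"fingers": 0,"delta_pos": [0.0345,0,0.004],"rot": [0,-0.005,0]},
])

```text
time: 19.45
ee_pos: [0.5417, 0.1669, 0.0475]
tool_rot: [0.032, 0.706, -0.031, 0.707]
force: [0.3, -0.1, -0.0]
finger_gap: -0.0
```

```bash
python3 s.py; python3 - <<'E'
from h import *
im=imaging.snapshot('wrist'); cv2.imwrite('pics/w10.png',im[:,:,::-1])
E
```

```text
19.45 [0.5417 0.1669 0.0475] [ 0.32 -0.08 -0.01] -0.0892 [-0.0321  0.3338]
```

View pics/w10.png

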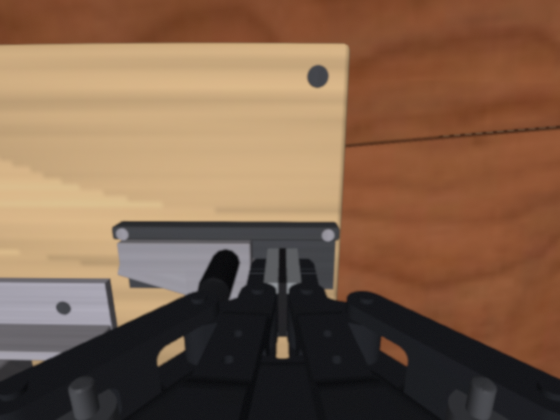

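Emit:
carry_out([
  {"fingers": 0,"delta_pos": [0,-0.003,0],"rot": [0,0,0]},
  {"fingers": 0,"delta_pos": [0,-0.006,0],"rot": [0,0,0]},
  {"fingers": 0,"delta_pos": [0,-0.009,0],"rot": [0,0,0]},
  {"fingers": 0,"delta_pos": [0,-0.012,0],"rot": [0,0,0]},
  {"fingers": 0,"delta_pos": [0,-0.015,0],"rot": [0,0,0]},
  {"fingers": 0,"delta_pos": [0,-0.018,0],"rot": [0,0,0]},
  {"fingers": 0,"delta_pos": [0,-0.021,0],"rot": [0,0,0]},
  {"fingers": 0,"delta_pos": [0,-0.024,0],"rot": [0,0,0]},
  {"fingers": 0,"delta_pos": [0,-0.027,0],"rot": [0,0,0]},
  {"fingers": 0,"delta_pos": [0,-0.03,0],"rot": [0,0,0]},
])

```text
time: 20.33
ee_pos: [0.5395, 0.1444, 0.0474]
tool_rot: [0.032, 0.706, -0.031, 0.707]
force: [-0.2, 3.4, 0.1]
finger_gap: -0.0002
```

```bash
python3 s.py; python3 - <<'E'
from h import *
im=imaging.snapshot('wrist'); cv2.imwrite('pics/w11.png',im[:,:,::-1])
E
python3 s.py
```

```text
20.3333 [0.5395 0.1444 0.0474] [-0.21  3.38  0.15] -0.0891 [-0.0322  0.3113]
20.3833 [0.5395 0.1437 0.0474] [0.32 2.97 0.89] -0.0897 [-0.0322  0.3106]
```

View pics/w11.png

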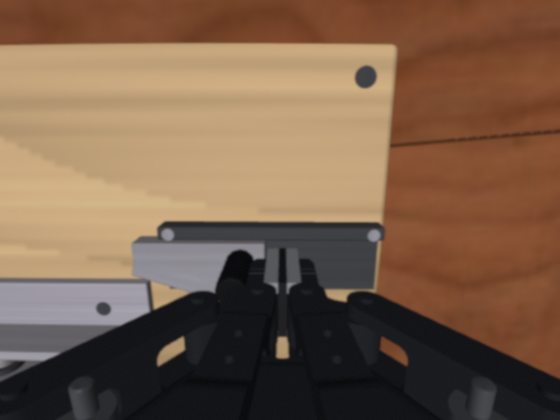

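Emit:
carry_out([
  {"fingers": 0,"delta_pos": [0,-0.003,0],"rot": [0,0,0]},
  {"fingers": 0,"delta_pos": [0,-0.006,0],"rot": [0,0,0]},
  {"fingers": 0,"delta_pos": [0,-0.009,0],"rot": [0,0,0]},
  {"fingers": 0,"delta_pos": [0,-0.011,0],"rot": [0,0,0]},
  {"fingers": 0,"delta_pos": [0,-0.013,0],"rot": [0,0,0]},
  {"fingers": 0,"delta_pos": [0,-0.015,0],"rot": [0,0,0]},
  {"fingers": 0,"delta_pos": [0,-0.016,0],"rot": [0,0,0]},
  {"fingers": 0,"delta_pos": [0,-0.017,0],"rot": [0,0,0]},
  {"fingers": 0,"delta_pos": [0,-0.018,0],"rot": [0,0,0]},
  {"fingers": 0,"delta_pos": [0,-0.018,0],"rot": [0,0,0]},
])

```text
time: 21.22
ee_pos: [0.5383, 0.1308, 0.0474]
tool_rot: [0.032, 0.706, -0.032, 0.707]
force: [-1.0, 2.2, 1.5]
finger_gap: 0.0001
```

```bash
python3 s.py; python3 - <<'E'
from h import *
im=imaging.snapshot('wrist'); cv2.imwrite('pics/w12.png',im[:,:,::-1])
E
python3 s.py
```

```text
21.2167 [0.5383 0.1308 0.0474] [-1.04  2.18  1.5 ] -0.0893 [-0.0322  0.2976]
21.2667 [0.5383 0.1309 0.0473] [-0.8   2.32  1.64] -0.0893 [-0.0322  0.2977]
```

View pics/w12.png

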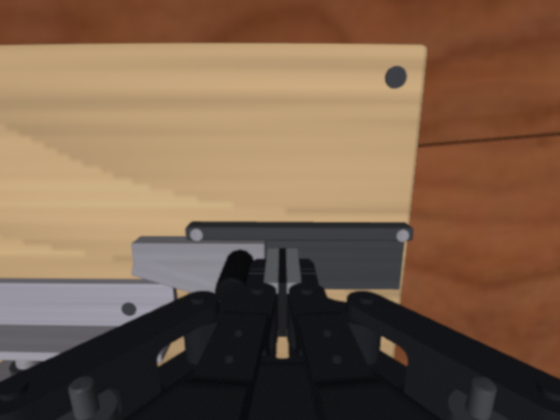

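Emit:
carry_out([
  {"fingers": 0,"delta_pos": [0,-0.001,0],"rot": [0,0,0]},
  {"fingers": 0,"delta_pos": [0,-0.002,0],"rot": [0,0,0]},
  {"fingers": 0,"delta_pos": [0,-0.003,0],"rot": [0,0,0]},
  {"fingers": 0,"delta_pos": [0,-0.004,0],"rot": [0,0,0]},
  {"fingers": 0,"delta_pos": [0,-0.005,0],"rot": [0,0,0]},
  {"fingers": 0,"delta_pos": [0,-0.006,0],"rot": [0,0,0]},
  {"fingers": 0,"delta_pos": [0,-0.007,0],"rot": [0,0,0]},
  {"fingers": 0,"delta_pos": [0,-0.007,0],"rot": [0,0,0]},
  {"fingers": 0,"delta_pos": [0,-0.007,0],"rot": [0,0,0]},
  {"fingers": 0,"delta_pos": [0,-0.007,0],"rot": [0,0,0]},
])

```text
time: 22.1
ee_pos: [0.5378, 0.1256, 0.0473]
tool_rot: [0.031, 0.706, -0.032, 0.707]
force: [-0.7, 1.6, 1.0]
finger_gap: -0.0001
```

```bash
python3 s.py
```

```text
22.1 [0.5378 0.1256 0.0473] [-0.72  1.58  1.02] -0.0893 [-0.0322  0.2924]
```

Emit:
carry_out([
  {"fingers": 0,"delta_pos": [0,-0.001,0],"rot": [0,0,0]},
  {"fingers": 0,"delta_pos": [0,-0.0015,0],"rot": [0,0,0]},
  {"fingers": 0,"delta_pos": [0,-0.002,0],"rot": [0,0,0]},
  {"fingers": 0,"delta_pos": [0,-0.0025,0],"rot": [0,0,0]},
  {"fingers": 0,"delta_pos": [0,-0.003,0],"rot": [0,0,0]},
  {"fingers": 0,"delta_pos": [0,-0.0035,0],"rot": [0,0,0]},
  {"fingers": 0,"delta_pos": [0,-0.004,0],"rot": [0,0,0]},
  {"fingers": 0,"delta_pos": [0,-0.004,0],"rot": [0,0,0]},
  {"fingers": 0,"delta_pos": [0,-0.004,0],"rot": [0,0,0]},
  {"fingers": 0,"delta_pos": [0,-0.004,0],"rot": [0,0,0]},
])

```text
time: 22.93
ee_pos: [0.5376, 0.123, 0.0473]
tool_rot: [0.032, 0.706, -0.031, 0.707]
force: [-0.7, 4.4, 1.0]
finger_gap: 0.0001
```

```bash
python3 s.py
```

```text
22.9333 [0.5376 0.123  0.0473] [-0.71  4.39  1.02] -0.089 [-0.0322  0.2898]
```

Emit:
carry_out([
  {"fingers": 0,"delta_pos": [0,-0.0005,0],"rot": [0,0,0]},
  {"fingers": 0,"delta_pos": [0,-0.001,0],"rot": [0,0,0]},
  {"fingers": 0,"delta_pos": [0,-0.0015,0],"rot": [0,0,0]},
  {"fingers": 0,"delta_pos": [0,-0.002,0],"rot": [0,0,0]},
  {"fingers": 0,"delta_pos": [0,-0.002,0],"rot": [0,0,0]},
  {"fingers": 0,"delta_pos": [0,-0.002,0],"rot": [0,0,0]},
  {"fingers": 0,"delta_pos": [0,-0.002,0],"rot": [0,0,0]},
  {"fingers": 0,"delta_pos": [0,-0.002,0],"rot": [0,0,0]},
  {"fingers": 0,"delta_pos": [0,-0.002,0],"rot": [0,0,0]},
  {"fingers": 0,"delta_pos": [0,-0.002,0],"rot": [0,0,0]},
])

```text
time: 23.77
ee_pos: [0.5374, 0.1215, 0.0474]
tool_rot: [0.032, 0.706, -0.031, 0.707]
force: [-0.6, 5.0, 2.1]
finger_gap: -0.0002
```

```bash
python3 s.py
```

```text
23.7667 [0.5374 0.1215 0.0474] [-0.63  5.    2.07] -0.089 [-0.0322  0.2883]
```

Emit:
carry_out([
  {"fingers": 0,"delta_pos": [0,-0.0005,0],"rot": [0,0,0]},
  {"fingers": 0,"delta_pos": [0,-0.001,0],"rot": [0,0,0]},
  {"fingers": 0,"delta_pos": [0,-0.0015,0],"rot": [0,0,0]},
  {"fingers": 0,"delta_pos": [0,-0.002,0],"rot": [0,0,0]},
  {"fingers": 0,"delta_pos": [0,-0.002,0],"rot": [0,0,0]},
  {"fingers": 0,"delta_pos": [0,-0.002,0],"rot": [0,0,0]},
  {"fingers": 0,"delta_pos": [0,-0.002,0],"rot": [0,0,0]},
  {"fingers": 0,"delta_pos": [0,-0.002,0],"rot": [0,0,0]},
  {"fingers": 0,"delta_pos": [0,-0.002,0],"rot": [0,0,0]},
  {"fingers": 0,"delta_pos": [0,-0.002,0],"rot": [0,0,0]},
])

```text
time: 24.6
ee_pos: [0.5373, 0.1206, 0.0474]
tool_rot: [0.032, 0.706, -0.031, 0.707]
force: [-0.4, 6.5, 1.9]
finger_gap: -0.0001
```

```bash
python3 s.py; python3 - <<'E'
from h import *
im=imaging.snapshot('wrist'); cv2.imwrite('pics/w13.png',im[:,:,::-1])
E
python3 s.py
```

```text
24.6 [0.5373 0.1206 0.0474] [-0.44  6.54  1.88] -0.0886 [-0.0322  0.2873]
24.65 [0.5374 0.1206 0.0474] [-0.32  6.73  1.41] -0.0886 [-0.0322  0.2873]
```

View pics/w13.png

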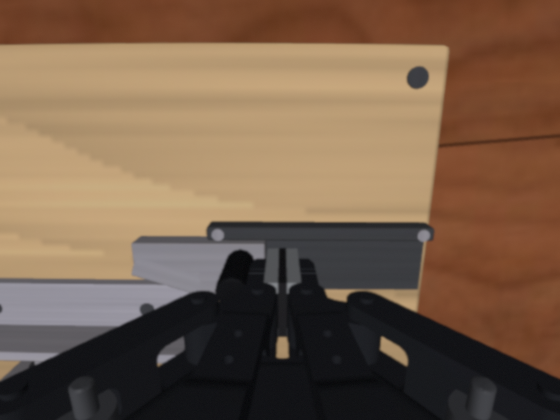

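Emit:
carry_out([
  {"fingers": 0,"delta_pos": [0,-0.0005,0],"rot": [0,0,0]},
  {"fingers": 0,"delta_pos": [0,-0.001,0],"rot": [0,0,0]},
  {"fingers": 0,"delta_pos": [0,-0.0015,0],"rot": [0,0,0]},
  {"fingers": 0,"delta_pos": [0,-0.002,0],"rot": [0,0,0]},
  {"fingers": 0,"delta_pos": [0,-0.002,0],"rot": [0,0,0]},
  {"fingers": 0,"delta_pos": [0,-0.002,0],"rot": [0,0,0]},
  {"fingers": 0,"delta_pos": [0,-0.002,0],"rot": [0,0,0]},
  {"fingers": 0,"delta_pos": [0,-0.002,0],"rot": [0,0,0]},
  {"fingers": 0,"delta_pos": [0,-0.002,0],"rot": [0,0,0]},
  {"fingers": 0,"delta_pos": [0,-0.002,0],"rot": [0,0,0]},
])

```text
time: 25.48
ee_pos: [0.5372, 0.1198, 0.0474]
tool_rot: [0.032, 0.706, -0.031, 0.707]
force: [-0.5, 7.0, 0.4]
finger_gap: -0.0004
```

```bash
python3 s.py
```

```text
25.4833 [0.5372 0.1198 0.0474] [-0.5   7.01  0.44] -0.0881 [-0.0322  0.2866]
```

Emit:
carry_out([
  {"fingers": 0,"delta_pos": [0,-0.0005,0],"rot": [0,0,0]},
  {"fingers": 0,"delta_pos": [0,-0.001,0],"rot": [0,0,0]},
  {"fingers": 0,"delta_pos": [0,-0.0015,0],"rot": [0,0,0]},
  {"fingers": 0,"delta_pos": [0,-0.002,0],"rot": [0,0,0]},
  {"fingers": 0,"delta_pos": [0,-0.002,0],"rot": [0,0,0]},
  {"fingers": 0,"delta_pos": [0,-0.002,0],"rot": [0,0,0]},
  {"fingers": 0,"delta_pos": [0,-0.002,0],"rot": [0,0,0]},
  {"fingers": 0,"delta_pos": [0,-0.002,0],"rot": [0,0,0]},
  {"fingers": 0,"delta_pos": [0,-0.002,0],"rot": [0,0,0]},
  {"fingers": 0,"delta_pos": [0,-0.002,0],"rot": [0,0,0]},
])

```text
time: 26.32
ee_pos: [0.5372, 0.1191, 0.0474]
tool_rot: [0.032, 0.706, -0.03, 0.707]
force: [-0.6, 8.7, 0.2]
finger_gap: 0.0
```

```bash
python3 s.py
```

```text
26.3167 [0.5372 0.1191 0.0474] [-0.6   8.65  0.18] -0.0875 [-0.0322  0.2859]
```

Emit:
carry_out([
  {"fingers": 0,"delta_pos": [0,-0.0005,0],"rot": [0,0,0]},
  {"fingers": 0,"delta_pos": [0,-0.001,0],"rot": [0,0,0]},
  {"fingers": 0,"delta_pos": [0,-0.0015,0],"rot": [0,0,0]},
  {"fingers": 0,"delta_pos": [0,-0.002,0],"rot": [0,0,0]},
  {"fingers": 0,"delta_pos": [0,-0.002,0],"rot": [0,0,0]},
  {"fingers": 0,"delta_pos": [0,-0.002,0],"rot": [0,0,0]},
  {"fingers": 0,"delta_pos": [0,-0.002,0],"rot": [0,0,0]},
  {"fingers": 0,"delta_pos": [0,-0.002,0],"rot": [0,0,0]},
  {"fingers": 0,"delta_pos": [0,-0.002,0],"rot": [0,0,0]},
  {"fingers": 0,"delta_pos": [0,-0.002,0],"rot": [0,0,0]},
])

```text
time: 27.15
ee_pos: [0.5371, 0.1184, 0.0475]
tool_rot: [0.032, 0.706, -0.03, 0.707]
force: [0.1, 10.5, -0.3]
finger_gap: -0.0
```

```bash
python3 s.py
```

```text
27.15 [0.5371 0.1184 0.0475] [ 0.07 10.51 -0.26] -0.0869 [-0.0323  0.2852]
```

Emit:
carry_out([
  {"fingers": 0,"delta_pos": [0,0.003,0],"rot": [0,0,0]},
  {"fingers": 0,"delta_pos": [0,0.006,0],"rot": [0,0,0]},
  {"fingers": 0,"delta_pos": [0,0.01,0],"rot": [0,0,0]},
  {"fingers": 0,"delta_pos": [0,0.015,0],"rot": [0,0,0]},
  {"fingers": 0,"delta_pos": [0,0.022,0],"rot": [0,0,0]},
  {"fingers": 0,"delta_pos": [-0.01,0.03,0],"rot": [0,0,0]},
  {"fingers": 0,"delta_pos": [-0.03,0.035,0],"rot": [0,0,0]},
  {"fingers": 0,"delta_pos": [-0.06,0.035,0],"rot": [0,0,0]},
  {"fingers": 0,"delta_pos": [-0.1,0.035,0],"rot": [0,0,0]},
  {"fingers": 0,"delta_pos": [-0.13,0.035,0],"rot": [0,0,0]},
])

```text
time: 27.98
ee_pos: [0.5396, 0.1419, 0.147]
tool_rot: [0.031, 0.706, -0.031, 0.707]
force: [0.7, 0.3, 0.6]
finger_gap: 0.0002
```

```bash
python3 s.py; python3 - <<'E'
from h import *
for c in ('wrist','side'):
    im=imaging.snapshot(c); cv2.imwrite(f'pics/{c}14.png',im[:,:,::-1])
im=cv2.imread('pics/side14.png')[165:295,220:370]; cv2.imwrite('pics/side14c.png',cv2.resize(im,None,fx=4.6,fy=4.6,interpolation=cv2.INTER_CUBIC))
E
```

```text
27.9833 [0.5396 0.1419 0.147 ] [0.65 0.27 0.55] -0.089 [-0.0319  0.3088]
```

View pics/wrist14.png

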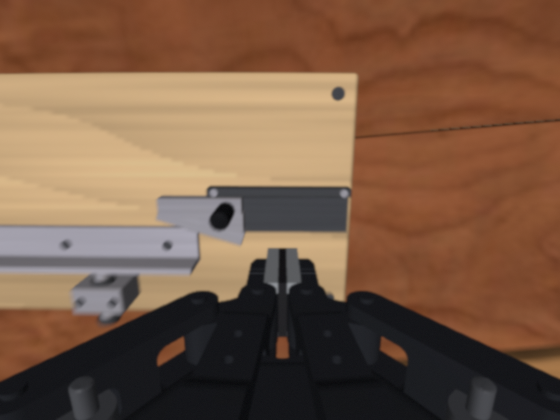

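View pics/side14c.png

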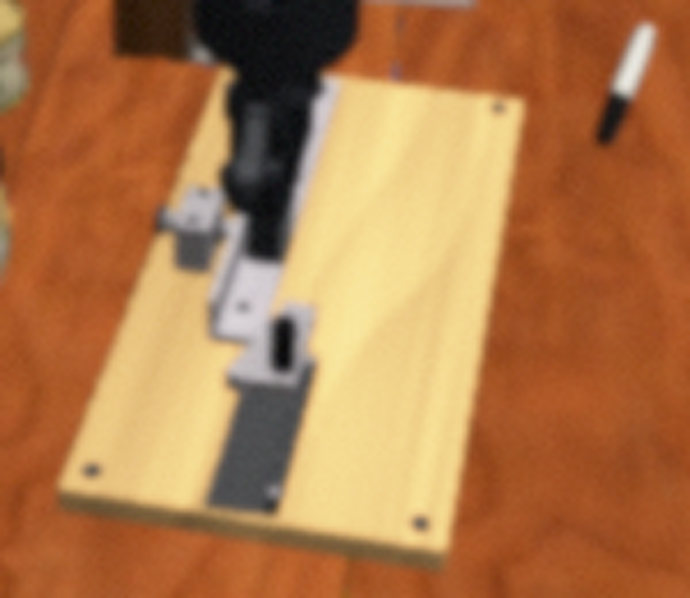

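```bash
python3 s.py; python3 -c "
from bench import arm
print(arm.job_done())"
```

```text
28.0833 [0.5424 0.1426 0.1496] [ 0.95 -0.41 -0.56] -0.0892 [-0.0291  0.3098]
the job is handed in; nothing more can be done
None
```

The bar is swung onto the stop screw and the wedge is in against its free end. The job was handed in at about 28 s, and no verdict is given.

- **Pressing the bar:** I pressed opposite the screw at about 12 N for over a second. The wrist readings at the pauses were 11.9 to 12.7 N. Allowing for 1 to 2 N of friction and about 1.5 to 2.7 N of downward force, I estimate 8 to 10.5 N on the screw. The contact force itself can't be read directly.
- **Sliding the wedge:** After letting go of the bar, I pushed the knob until the wrist read 10.5 N. It ended at about 39 to 40 mm of travel, close to the 43 mm I had worked out for the end contact. I stopped there because the wedge bears further from the pin than the screw does, so by my estimate the load on the screw could already have been near 15 N.
- **Last checks:** In the final wrist picture the bar is parallel to the jig, on the screw's nose, with the wedge against its end corner. The side view agrees, though the hand hides part of the bar. The arm is clear, 0.15 m above the bench, and reads about 1 N or less. The marker has not visibly moved; I did not measure it or the jar again.
- **What disagreed:** The bar started about 0.86 rad from the jig line, not 0.28 to 0.48 as stated, which both fixed cameras showed. The first pushes bore down on the bar by up to 4.6 N, so I raised the hand slightly before the hold.

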